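# Gather pebbles in the sorting pan's corner

## Robot

A 7-joint arm with a two-finger parallel gripper is mounted at the origin on the work surface. World frame = base frame: x ahead of the robot, y to its left, z up, the work surface at z = 0. Lengths are in m, angles in rad, forces in N, time in s.
With the tool pointing down it reaches from about 0.425 to 0.875 m from the base axis. Payload 9.9 kg.
Tool frame: the origin (TCP) lies between the finger pads; the fingertips stand 25 mm ahead of it and the grasp point (between the pads) lies 6 mm ahead of it (bot.finger_overhang is the distance from the TCP to the fingertips, in m); z points along the fingers, y is the line along which they close (so a half turn about z gives the same grasp; the last joint's range is limited). The gripper opens to 85 mm and grips with 20 to 120 N. Pads are 22 mm wide; open, the fingers measure 114 mm over their backs; the gripper's body (76 mm by 85 mm) begins 54 mm behind the grasp point. The pads swing forward as they close: fully open they stand 13 mm farther back than shut.
Start: joints at [1.03, 0.576, 0.025, 1.437, -0.015, 1.129, -0.057], TCP at [0.298, -0.606, 0.256] pointing down, gripper open.
Joint ranges: [-2.76, 2.76], [-0.34, 2.15], [-1.52, 1.57], [0.19, 2.46], [-1.09, 4.23], [0.17, 1.99], [-2.82, 2.82]. Speed limits (rad/s): [2.22, 2.22, 3.01, 3.01, 3.14, 3.14, 3.14].

## Interface

Orientations are given as a unit quaternion [x, y, z, w].
In Python, from rig import bot, viewer, workorder gives the robot as it stands.
- The arm moves only by the tool play_rows, never from a script. Its argument "commands" is one flat list of numbers, 7 for each row, row after row: the shift along the tool's x, y, z in mm, then the turn, a rotation vector about the tool's x, y, z in rad, then the closure, from -1 (fully open) to 1 (shut). In form: [tx, ty, tz, wx, wy, wz, gripper, tx, ty, tz, wx, wy, wz, gripper, ...]. A call has 1 to 20 rows; each row shifts and turns the commanded pose from where the row before left it, along the tool's axes as they then stand; what a row does not reach is not made up. A row lasts 1/10 s, in which the tool goes at most 50 mm and 8.59 degrees, less where a joint would pass 70% of its speed; a pose out of reach is approached as far as the arm can. A call is refused whole if a number of a shift passes 50 or a number of a turn 0.15, either way. A call with a gripper value outside its range is refused whole. The fingers move at their own pace and stop on an object; "squeeze" is the grip in N (left out, the last holds). Time passes only in rows, so rows that do not move let the fingers close. It gives the time, the measured TCP pose, the force, the opening and the grip force at its end, in the units of the state.
- bot.observe(): the state, without advancing time (a new reading comes with each control period).
- viewer.grab_frame(name): name is "side" or "top" or "wrist"; returns (picture, depth): 384x512x3 uint8, red, green, blue; 384x512 float32, m along the optical axis (not along the pixel's ray), 0 where there is no reading.
- viewer.camera_params(name): a dict with "mtx" (3x3 intrinsics, pixels), "R" (3x3) and "t" (3): a world point X has camera coordinates R X + t; the wrist camera has in their place "tool_from_camera" (4x4, takes a point from camera to tool coordinates, whose origin is the TCP and whose axes are the flange's). Camera axes: x right, y down, z forward; pixel columns grow to the right and rows downward; lengths in m; the calibration is good to about 2 mm. A picture is of the moment at which its call begins: read the wrist's pose just before it. camera_params takes no time and is no camera call.
- workorder.hand_in(): hands the job in; it is judged then, once.
Trained networks look in the newest picture that a camera, given by its name, has taken for a name from the list of things; names that differ only in an ending like _2 or _b are one class to them, and where a whole thing is asked for, a point or a joint stands for the part that bears it (a point fixed in the world has none). Each returns a list of dicts, best first, with "p" (0 to 1); they miss things now and then, are a little off and sometimes report something else, mostly with a low value. They report only what shows in the picture. A call takes as long as a camera call. They do not tell look-alikes from the thing itself.
- viewer.boxes_of(camera, thing): "rect" ([centre column, centre row, width, height] in pixels, round what is visible of it).
- viewer.trace(camera, thing): "mask" (384x512 bool, what is visible of it) and "rect" ([centre column, centre row, width, height] in pixels, round what is visible of it).
The state is a dict: "time": time; "q": joint angles; "dq": joint speeds; "joint_torque": joint torques, N m; "tcp_pos": TCP position; "tcp_rot": TCP orientation; "contact_force": force on the tool from outside, world axes, zero at the start; "wrist_torque": the same for the moment, N m; "grip_width": finger opening in m; "gripper_force": force on a finger pad.
Only numpy, scipy, OpenCV 4.12 (cv2) and the standard library are available. Lean on these libraries where they do the work, as an engineer would, in place of code of your own. Each camera call takes 0.05 s, during which the arm holds its last target. There are 200 camera calls.

## Task

Pick up the white sorting pan by its handle and tilt it, point down by at least 25 degrees, until all five pebbles have slid together into its pointed corner, without spilling any. Finish still holding the pan like that, steady, with the pointed corner over the middle of the large open dish and a few centimetres above its rim, touching neither dish nor bench, ready to be picked over. Leave the dish, the small petri dish, the jar and the brush where they are.

Things in the scene. Friction and masses are not known exactly. Their poses are not given: they have to be found in the camera images.
- pan: White plastic sorting pan, 160 to 260 g, on the bench: 116 mm wide tray, walls 36 mm high, floor and walls 4 mm thick. Back wall straight (outside at x = -75 mm), sides parallel to x = +5, then narrowing to one pointed corner (x = +85, 72 degrees). Level bar handle behind it. Origin: underside, midway across; +x from handle to point, z up. Centre of mass near x = -10.
- pan_handle (a point): Grip point in the middle of the straight bar handle, at pan (-130, 0, 28) mm. The bar sticks out level from the back wall, x = -75 to -175 mm, 20 mm wide, 14 mm high, 21 mm of free space below it. The pan's weight lies 120 mm from here: a light grip lets the point droop.
- pan_corner (a point): Inside of the pan's pointed corner, on its floor, at pan (78, 0, 4) mm: 208 mm from the grip point along pan x and 24 mm lower.
- dish: The open round dish: white glazed ceramic, 130 mm across the rim, 30 mm high, empty, 350 g, loose. Origin at the centre of its underside.
- petri: Bystander: small closed glass petri dish, 92 mm across, 19 mm high. Origin at the centre of its underside.
- jar: Bystander: closed amber glass sample jar, 60 mm across, about 85 mm high, standing. Origin at the centre of its underside.
- brush: Bystander: brush with a wooden handle, 170 mm long, lying on the bench. Origin under its middle.
- pebble0: Smooth flattened grey pebble, 21 mm across and 16 mm thick, 12 to 16 g, loose in the pan. Origin at its centre. Pebbles begin to slide on the pan's floor at 14 to 20 degrees of tilt and run right into the corner by about 40 degrees.
- pebble1: Smooth flattened grey pebble, 23 mm across and 15 mm thick, 12 to 16 g, loose in the pan. Origin at its centre. Pebbles begin to slide on the pan's floor at 14 to 20 degrees of tilt and run right into the corner by about 40 degrees.
- pebble2: Smooth flattened grey pebble, 19 mm across and 15 mm thick, 12 to 16 g, loose in the pan. Origin at its centre. Pebbles begin to slide on the pan's floor at 14 to 20 degrees of tilt and run right into the corner by about 40 degrees.
- pebble3: Smooth flattened grey pebble, 22 mm across and 17 mm thick, 12 to 16 g, loose in the pan. Origin at its centre. Pebbles begin to slide on the pan's floor at 14 to 20 degrees of tilt and run right into the corner by about 40 degrees.
- pebble4: Smooth flattened grey pebble, 20 mm across and 14 mm thick, 12 to 16 g, loose in the pan. Origin at its centre. Pebbles begin to slide on the pan's floor at 14 to 20 degrees of tilt and run right into the corner by about 40 degrees.
There are look-alikes about, which are no part of the job. Of the things like the dish, leave any that is black or blue; of the rest the smaller one is meant.

How it is judged:
At the end, for the whole second after the job is handed in: Fingers hold the pan clear of bench and dish, tilted 20 to 69 degrees, all at rest; every pebble in it within 80 mm of the inside of its pointed corner; that corner within 50 mm (level) of the dish's centre, 45 to 160 mm above the bench (distance between each of pebble0, pebble1, pebble2, pebble3, pebble4 and pan_corner below 0.08 m and z of each of pebble0, pebble1, pebble2, pebble3, pebble4 in the frame of pan above 0.004 m and x of each of pebble0, pebble1, pebble2, pebble3, pebble4 in the frame of pan below 0.08 m and linear speed of each of pebble0, pebble1, pebble2, pebble3, pebble4, pan below 0.03 m/s and angle between pan's own z axis and vertical between 0.35 and 1.2 rad and horizontal distance between pan_corner and dish below 0.05 m and height (world z) of pan_corner between 0.045 and 0.16 m and contact force between the fingers and pan above 1 N and contact force between pan and table below 0.05 N and contact force between pan and dish below 0.05 N and angular speed of pan below 0.2 rad/s); the arm keeps its last pose, push and grip.
It fails at once if the open dish is pushed more than 20 mm (distance of dish from where it was at the start of the episode above 0.02 m).
It fails at once if the petri dish, jar or brush is moved more than 20 mm (distance of any of petri, jar, brush from where it was at the start of the episode above 0.02 m).
It also fails if it takes over 43 s, if anything falls off the work surface, if the arm or the gripper's body presses on something with over 40 N, if the wrist force passes 120 N, or if a joint passes its speed limit or range.

## Working session

There is one attempt and no reset: what is moved stays moved. The work goes in short steps, Python scripts to look and compute and a tool call to move; the robot and the scene stay as the last step left them, time stands still between calls to the robot, and variables do not carry over. Pictures are saved under pics/ and viewed, at most 10 in all, crops included, and the job is handed in when it is done.

Besides the shell and the picture viewer there is one more tool, called after "Request:" in YAML: its name, and indented under it one key for each argument. play_rows: Moves the arm, as the interface text tells. Its arguments: {"type":"object","properties":{"commands":{"type":"array"},"squeeze":{"type":"number"}},"required":["commands"]}

```bash
mkdir -p pics; cat > h.py <<'E'
import numpy as np, cv2
from rig import bot, viewer, workorder
from scipy.spatial.transform import Rotation as Ro
def cloud(name):
    s=bot.observe(); im,d=viewer.grab_frame(name); c=viewer.camera_params(name)
    K=np.array(c["mtx"]); v,u=np.mgrid[0:384,0:512]
    P=np.stack([(u-K[0,2])/K[0,0]*d,(v-K[1,2])/K[1,1]*d,d],-1)
    if name=="wrist":
        T=np.array(c["tool_from_camera"]); P=P@T[:3,:3].T+T[:3,3]
        W=P@Ro.from_quat(s["tcp_rot"]).as_matrix().T+s["tcp_pos"]
    else: W=(P-np.array(c["t"]))@np.array(c["R"])
    W[d==0]=np.nan
    return im,W
def save(n,im): cv2.imwrite("pics/"+n+".png",im[...,::-1])
E
python3 - <<'E'
from h import *
ims=[]
for n in("top","side"):
    im,W=cloud(n); np.savez(n,im=im,W=W); save(n,im)
    for t in("pan","dish","petri","jar","brush"):
        for b in viewer.trace(n,t):
            P=W[b["mask"]]; P=P[~np.isnan(P[:,0])]
            print(n,t,round(b["p"],2),np.round(b["rect"]),np.round(np.median(P,0),3),np.round(np.percentile(P,[2,98],axis=0),3).tolist())
E
```

```text
top pan 0.7 [188. 212.  50.  96.] [0.567 0.188 0.007] [[0.425, 0.13, 0.0], [0.653, 0.243, 0.04]]
top dish 0.93 [264. 139.  45.  44.] [ 0.741 -0.01   0.007] [[0.682, -0.065, 0.001], [0.795, 0.047, 0.033]]
top dish 0.91 [307. 198.  47.  43.] [ 0.573 -0.125  0.007] [[0.516, -0.182, 0.002], [0.63, -0.067, 0.032]]
top dish 0.62 [345. 131.  68.  72.] [ 0.765 -0.235  0.009] [[0.68, -0.314, 0.003], [0.845, -0.149, 0.046]]
top dish 0.57 [377. 194.  53.  50.] [ 0.589 -0.316  0.007] [[0.53, -0.369, 0.001], [0.645, -0.257, 0.032]]
top petri 0.91 [412. 244.  36.  36.] [ 0.455 -0.408  0.02 ] [[0.413, -0.45, 0.005], [0.498, -0.366, 0.025]]
top jar 0.93 [121. 251.  33.  23.] [0.434 0.361 0.084] [[0.408, 0.344, 0.01], [0.458, 0.395, 0.09]]
side pan 0.84 [284. 247. 100.  37.] [0.568 0.187 0.021] [[0.428, 0.13, 0.003], [0.661, 0.247, 0.038]]
side dish 0.87 [272. 158.  34.  22.] [ 0.592 -0.327  0.012] [[0.533, -0.373, 0.002], [0.65, -0.248, 0.032]]
side dish 0.77 [274. 184.  39.  29.] [ 0.577 -0.137  0.011] [[0.518, -0.185, 0.003], [0.635, -0.061, 0.032]]
side dish 0.73 [219. 201.  37.  26.] [ 0.743 -0.023  0.009] [[0.683, -0.072, 0.002], [0.8, 0.052, 0.032]]
side dish 0.69 [221. 164.  51.  32.] [ 0.766 -0.246  0.016] [[0.681, -0.317, 0.003], [0.848, -0.139, 0.045]]
side petri 0.71 [304. 144.  22.  14.] [ 0.463 -0.394  0.02 ] [[0.422, -0.447, 0.003], [0.503, -0.364, 0.023]]
side jar 0.68 [330. 294.  28.  42.] [0.436 0.392 0.062] [[0.411, 0.352, 0.008], [0.462, 0.402, 0.088]]
side brush 0.84 [245. 303.  74.  30.] [0.638 0.387 0.018] [[0.543, 0.352, 0.001], [0.705, 0.401, 0.022]]
side brush 0.35 [283. 245.  99.  38.] [0.568 0.185 0.02 ] [[0.431, 0.13, 0.002], [0.662, 0.246, 0.038]]
```

View pics/top.png

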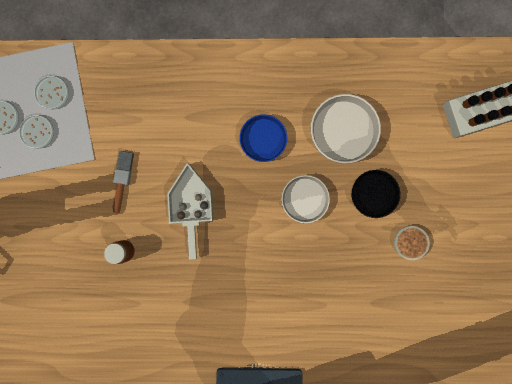

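View pics/side.png

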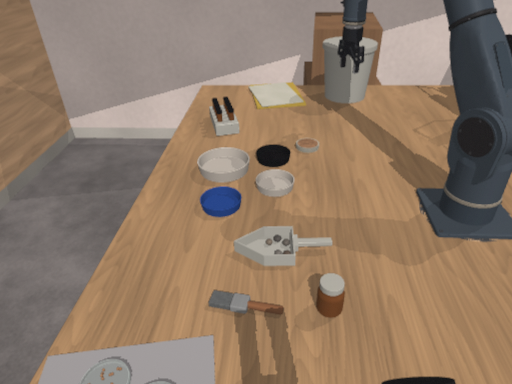

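Dish-like things (top view): blue (264,139) and black (377,194) are ruled out. Of the whites, the large one is at (345,131) and the small one at (307,198); the task means the smaller, at (307,198). I'll confirm that in a crop and fit the pan's pose.

```bash
python3 - <<'E'
from h import *
z=np.load("top.npz"); im,W=z["im"],z["W"]
c=cv2.resize(im[90:270,140:410],None,fx=2.9,fy=2.9,interpolation=cv2.INTER_CUBIC); save("crop",c)
for n in("top","side"):
    z=np.load(n+".npz"); W=z["W"].reshape(-1,3)
    def sel(lo,hi): 
        return W[np.all((W>lo)&(W<hi),1)]
    H=sel([.40,.15,.02],[.51,.24,.06]); 
    m=H.mean(0); p=np.polyfit(H[:,0],H[:,1],1)
    print(n,"handle",len(H),H.min(0),H.max(0),m,"slope",p,"y@.475",np.polyval(p,.475), np.median(H[:,2]))
    P=sel([.40,.10,.015],[.70,.27,.06]); 
    i=P[:,0].argmax(); print("tip",P[i],"centroid",P.mean(0), "backwall", np.sort(P[(abs(P[:,1]-.187)>.025),0])[:5])
    for nm,cx,cy in(("white",.573,-.125),):
        D=sel([cx-.09,cy-.09,.024],[cx+.09,cy+.09,.05]); print(nm,np.percentile(D,[1,99],axis=0),cv2.fitEllipse(D[:,:2].astype(np.float32)))
print({k:np.round(v,3).tolist() for k,v in bot.observe().items()})
print(Ro.from_quat(bot.observe()["tcp_rot"]).as_matrix().round(3)); print([a for a in dir(bot) if a[0]!='_'])
E
```

```text
top handle 324 [0.41105378 0.1620947  0.02353624] [0.50999892 0.23898141 0.04298211] [0.46412301 0.18127133 0.03585625] slope [0.08652478 0.14111319] y@.475 0.18221246273113292 0.03629677451587021
tip [0.66835777 0.19389768 0.03967161] centroid [0.53118367 0.18617425 0.03118499] backwall [0.50733365 0.50991858 0.50999687 0.50999892 0.51002961]
white [[ 0.51071579 -0.1867595   0.02425648]
 [ 0.63679844 -0.06117463  0.03595992]] ((0.573003888130188, -0.12327950447797775), (0.12386877834796906, 0.1241864413022995), 164.48667907714844)
side handle 337 [0.41414991 0.16080103 0.02136003] [0.50961226 0.20834518 0.04022274] [0.46397317 0.18570294 0.0331467 ] slope [0.09326767 0.14242925] y@.475 0.18673138966622704 0.03508257708302256
tip [0.6734711  0.19406391 0.0366214 ] centroid [0.55188749 0.19033088 0.02867922] backwall [0.50668196 0.5116894  0.51174335 0.51185305 0.51194274]
white [[ 0.51483969 -0.18706425  0.0240955 ]
 [ 0.64045512 -0.05898966  0.0332534 ]] ((0.576954185962677, -0.12250352650880814), (0.12442320585250854, 0.12513014674186707), 15.106178283691406)
{'time': 0.6, 'q': [1.03, 0.576, 0.025, 1.437, -0.015, 1.129, -0.057], 'dq': [-0.002, 0.001, 0.001, 0.0, -0.001, 0.001, 0.0], 'joint_torque': [-0.0, -76.51, 2.248, -28.619, 0.015, 0.003, -0.0], 'tcp_pos': [0.298, -0.606, 0.256], 'tcp_rot': [0.974, 0.226, -0.0, -0.0], 'contact_force': [0.293, -1.058, -0.367], 'wrist_torque': [0.007, 0.013, 0.05], 'gripper_force': 0.0, 'grip_width': 0.085}
[[ 0.897  0.441 -0.   ]
 [ 0.441 -0.897  0.   ]
 [-0.    -0.    -1.   ]]
['PlanningError', 'finger_overhang', 'observe']
```

View pics/crop.png

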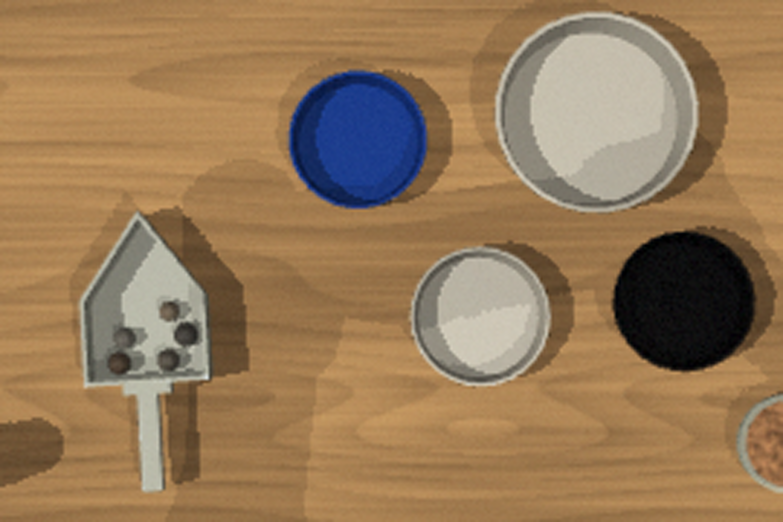

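The crop shows the small white dish centred at (480,315), clearly smaller than the white one at (597,110). The pan has its point at (138,215), its bar at (150,440) and all five pebbles inside. Next I move above the handle.

Request:
play_rows:
  commands: [39, -22.6, 0, 0, 0, 0, -1, 39, -22.6, 0, 0, 0, 0, -1, 39, -22.6, 0, 0, 0, 0, -1, 39, -22.6, 0, 0, 0, 0, -1, 39, -22.6, 0, 0, 0, 0, -1, 39, -22.6, 0, 0, 0, 0, -1, 39, -22.6, 0, 0, 0, 0, -1, 39, -22.6, 0, 0, 0, 0, -1, 18.2, -45.5, 0, 0, 0, 0, -1, 18.2, -45.5, 0, 0, 0, 0, -1, 18.2, -45.5, 0, 0, 0, 0, -1, 18.2, -45.5, 0, 0, 0, 0, -1, 18.2, -45.5, 0, 0, 0, 0, -1, 18.2, -45.5, 0, 0, 0, 0, -1, 18.2, -45.5, 0, 0, 0, 0, -1, 18.2, -45.5, 0, 0, 0, 0, -1, 18.2, -45.5, 0, 0, 0, 0, -1, 18.2, -45.5, 0, 0, 0, 0, -1]

```text
time: 2.4
tcp_pos: [0.4603, 0.1846, 0.2567]
tcp_rot: [0.974, 0.226, 0.0, -0.0]
contact_force: [1.7, 0.0, 0.1]
grip_width: 0.0853
gripper_force: 0.0
```

Request:
play_rows:
  commands: [0, 0, 0, 0, 0, -0.145, -1, 0, 0, 0, 0, 0, -0.145, -1, 0, 0, 0, 0, 0, -0.145, -1, 0, 0, 0, 0, 0, -0.145, -1, 0, 0, 0, 0, 0, -0.145, -1, 0, 0, 0, 0, 0, -0.145, -1, 0, 0, 0, 0, 0, -0.145, -1, 0, 0, 0, 0, 0, -0.145, -1, 0, 0, 0, 0, 0, -0.145, -1, 0, 0, 0, 0, 0, -0.145, -1, 0, 0, 0, 0, 0, -0.145, -1, 0, 0, 0, 0, 0, -0.145, -1, 0, 0, 0, 0, 0, -0.145, -1, 0, 0, 0, 0, 0, -0.145, -1, 0, 0, 0, 0, 0, -0.145, -1, 0, 0, 0, 0, 0, -0.145, -1, 0, 0, 0, 0, 0, -0.145, -1, 0, 0, 0, 0, 0, -0.145, -1, 0, 0, 0, 0, 0, -0.135, -1, 0, 0, 0, 0, 0, 0, -1]

```text
time: 4.4
tcp_pos: [0.4608, 0.1825, 0.2563]
tcp_rot: [-0.031, 1.0, 0.0, -0.0]
contact_force: [0.1, 0.5, 0.2]
grip_width: 0.0856
gripper_force: 0.0
```

```bash
cat > st.py <<'E'
from h import *
s=bot.observe(); R=Ro.from_quat(s["tcp_rot"]).as_matrix()
print(round(s["time"],2),"q",np.round(s["q"],3),"p",np.round(s["tcp_pos"],4),"g",s["grip_width"],s["gripper_force"],"F",np.round(s["contact_force"],2));print(R.round(3).tolist())
E
python3 - <<'E'
import st
from h import *
im,W=cloud("wrist"); save("w1",im)
W=W.reshape(-1,3)
H=W[np.all((W>[.40,.14,.026])&(W<[.505,.24,.042]),1)]
for a in np.arange(.40,.51,.01):
    h=H[(H[:,0]>=a)&(H[:,0]<a+.01)]
    if len(h)>5: print(round(a,2),len(h),np.percentile(h[:,1],[2,98]).round(4),np.median(h[:,2]).round(4))
P=W[np.all((W>[.40,.10,.02])&(W<[.70,.27,.06]),1)]; print(P.min(0),P.max(0),P[P[:,0].argmax()])
E
```

```text
4.4 q [ 0.125  0.396 -0.83   1.88   0.342  1.013  0.782] p [0.4608 0.1825 0.2563] g 0.08559569996529187 0.0 F [0.08 0.45 0.19]
[[-0.998, -0.062, -0.0], [-0.062, 0.998, 0.0], [0.0, 0.0, -1.0]]
0.41 177 [0.1679 0.1875] 0.0344
0.42 214 [0.1682 0.1881] 0.0347
0.43 197 [0.1696 0.1886] 0.0346
0.44 186 [0.1702 0.1885] 0.0347
0.45 184 [0.1708 0.1892] 0.0347
0.46 181 [0.1713 0.1899] 0.0346
0.47 179 [0.1718 0.1906] 0.0346
0.48 172 [0.1723 0.1912] 0.0347
0.49 171 [0.1728 0.1919] 0.0347
0.5 212 [0.1624 0.2041] 0.0351
[0.41167184 0.12585527 0.02000197] [0.67020759 0.24614584 0.03807139] [0.67020759 0.19287385 0.03629117]
```

Request:
play_rows:
  commands: [0, -2, 40, 0, 0, 0, -1, 0, 0, 40, 0, 0, 0, -1, 0, 0, 40, 0, 0, 0, -1, 0, 0, 40, 0, 0, 0, -1, 0, 0, 30, 0, 0, 0, -1, 0, 0, 15, 0, 0, 0, -1, 0, 0, 10, 0, 0, 0, -1, 0, 0, 8, 0, 0, 0, -1, 0, 0, 0, 0, 0, 0, -1, 0, 0, 0, 0, 0, 0, -1]

```text
time: 5.45
tcp_pos: [0.4611, 0.1809, 0.0339]
tcp_rot: [-0.03, 1.0, 0.0, 0.0]
contact_force: [-0.5, 0.4, -0.8]
grip_width: 0.0853
gripper_force: 0.0
```

Request:
play_rows:
  commands: [0, 0, 0, 0, 0, 0, 0, 0, 0, 0, 0, 0, 0, 0, 0, 0, 0, 0, 0, 0, 0.3, 0, 0, 0, 0, 0, 0, 0.4, 0, 0, 0, 0, 0, 0, 0.6, 0, 0, 0, 0, 0, 0, 1, 0, 0, 0, 0, 0, 0, 1, 0, 0, 0, 0, 0, 0, 1, 0, 0, 0, 0, 0, 0, 1, 0, 0, 0, 0, 0, 0, 1, 0, 0, 0, 0, 0, 0, 1, 0, 0, 0, 0, 0, 0, 1]
  squeeze: 110

```text
time: 6.65
tcp_pos: [0.4608, 0.1807, 0.0335]
tcp_rot: [-0.03, 1.0, -0.0, 0.0]
contact_force: [-1.4, -0.3, 5.8]
grip_width: 0.0184
gripper_force: 107.3
```

```bash
python3 st.py
```

```text
6.65 q [-0.102  0.692 -0.551  2.119  0.731  0.525  0.427] p [0.4608 0.1807 0.0335] g 0.018422238216708565 107.30755805969238 F [-1.4  -0.26  5.8 ]
[[-0.998, -0.06, 0.0], [-0.06, 0.998, -0.0], [-0.0, -0.0, -1.0]]
```

Request:
play_rows:
  commands: [0, 0, -4, 0, 0, 0, 1, 0, 0, -8, 0, 0, 0, 1, 0, 0, -12, 0, 0, 0, 1, 0, 0, -16, 0, 0, 0, 1, 0, 0, -20, 0, 0, 0, 1, 0, 0, -20, 0, 0, 0, 1, 0, 0, -20, 0, 0, 0, 1, 0, 0, -20, 0, 0, 0, 1, 0, 0, -20, 0, 0, 0, 1, 0, 0, -20, 0, 0, 0, 1, 0, 0, -16, 0, 0, 0, 1, 0, 0, -12, 0, 0, 0, 1, 0, 0, -8, 0, 0, 0, 1, 0, 0, -4, 0, 0, 0, 1, 0, 0, 0, 0, 0, 0, 1]

```text
time: 8.15
tcp_pos: [0.4608, 0.1807, 0.2335]
tcp_rot: [-0.03, 1.0, 0.0, 0.0]
contact_force: [0.7, -1.1, -3.1]
grip_width: 0.018
gripper_force: 107.7
```

```bash
python3 - <<'E'
import st
from h import *
im,W=cloud("side"); save("lift",im[120:300,170:400].repeat(3,0).repeat(3,1))
E
```

```text
8.15 q [ 0.116  0.422 -0.821  1.915  0.374  0.963  0.752] p [0.4608 0.1807 0.2335] g 0.018010923022645287 107.65645980834961 F [ 0.71 -1.12 -3.06]
[[-0.998, -0.06, 0.0], [-0.06, 0.998, 0.0], [-0.0, 0.0, -1.0]]
```

View pics/lift.png

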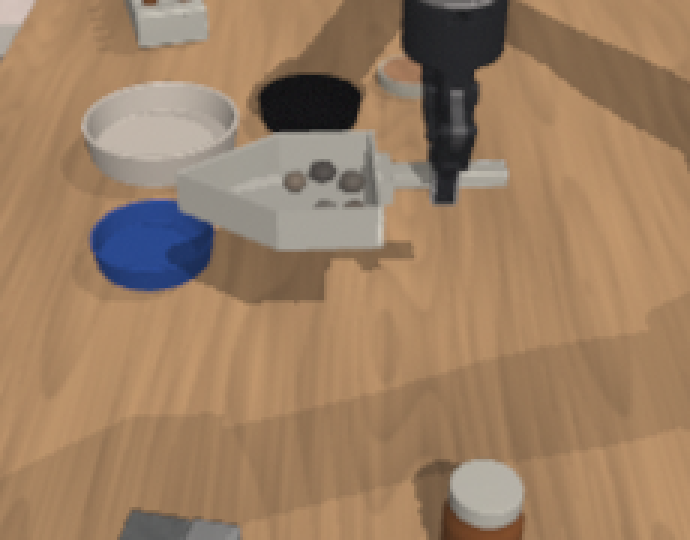

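The pan is held level with the pebbles still inside. Now I yaw it toward -y and carry it over.

Request:
play_rows:
  commands: [0, 0, 0, 0, 0, 0.03, 1, 0, 0, 0, 0, 0, 0.06, 1, 0, 0, 0, 0, 0, 0.09, 1, 0, 0, 0, 0, 0, 0.09, 1, 0, 0, 0, 0, 0, 0.09, 1, 0, 0, 0, 0, 0, 0.09, 1, 0, 0, 0, 0, 0, 0.09, 1, 0, 0, 0, 0, 0, 0.09, 1, 0, 0, 0, 0, 0, 0.09, 1, 0, 0, 0, 0, 0, 0.09, 1, 0, 0, 0, 0, 0, 0.09, 1, 0, 0, 0, 0, 0, 0.09, 1, 0, 0, 0, 0, 0, 0.09, 1, 0, 0, 0, 0, 0, 0.09, 1, 0, 0, 0, 0, 0, 0.09, 1, 0, 0, 0, 0, 0, 0.09, 1, 0, 0, 0, 0, 0, 0.09, 1, 0, 0, 0, 0, 0, 0.09, 1, 0, 0, 0, 0, 0, 0.06, 1, 0, 0, 0, 0, 0, 0.04, 1]

```text
time: 10.2
tcp_pos: [0.4606, 0.1809, 0.2328]
tcp_rot: [0.708, 0.706, -0.0, -0.0]
contact_force: [0.2, 0.3, -2.4]
grip_width: 0.0184
gripper_force: 107.7
```

Request:
play_rows:
  commands: [-3, 2, 0, 0, 0, 0, 1, -7, 5, 0, 0, 0, 0, 1, -12, 8, 0, 0, 0, 0, 1, -16, 11, 0, 0, 0, 0, 1, -18, 12, 0, 0, 0, 0, 1, -18, 12, 0, 0, 0, 0, 1, -18, 12, 0, 0, 0, 0, 1, -18, 12, 0, 0, 0, 0, 1, -18, 12, 0, 0, 0, 0, 1, -16, 11, 0, 0, 0, 0, 1, -12, 8, 0, 0, 0, 0, 1, -8, 6, 0, 0, 0, 0, 1, -4, 3, 0, 0, 0, 0, 1, 0, 0, 0, 0, 0, 0, 1]

```text
time: 11.6
tcp_pos: [0.5751, 0.0125, 0.2332]
tcp_rot: [0.707, 0.707, -0.0, -0.0]
contact_force: [-0.8, -0.1, -2.8]
grip_width: 0.0179
gripper_force: 107.7
```

```bash
python3 st.py
```

```text
11.6 q [ 0.129  0.462 -0.347  1.732  0.184  0.979 -0.287] p [0.5751 0.0125 0.2332] g 0.01794481910659617 107.70482897758484 F [-0.85 -0.09 -2.81]
[[-0.001, 1.0, -0.0], [1.0, 0.001, 0.0], [0.0, -0.0, -1.0]]
```

Request:
play_rows:
  commands: [0, 0, 0, 0, 0.02, 0, 1, 0, 0, 0, 0, 0.03, 0, 1, 0, 0, 0, 0, 0.04, 0, 1, 0, 0, 0, 0, 0.04, 0, 1, 0, 0, 0, 0, 0.04, 0, 1, 0, 0, 0, 0, 0.04, 0, 1, 0, 0, 0, 0, 0.03, 0, 1, 0, 0, 0, 0, 0.02, 0, 1, 0, 0, 0, 0, 0.02, 0, 1, 0, 0, 0, 0, 0.02, 0, 1, 0, 0, 0, 0, 0.02, 0, 1, 0, 0, 0, 0, 0.02, 0, 1, 0, 0, 0, 0, 0.02, 0, 1, 0, 0, 0, 0, 0.02, 0, 1, 0, 0, 0, 0, 0.02, 0, 1, 0, 0, 0, 0, 0.02, 0, 1, 0, 0, 0, 0, 0.02, 0, 1, 0, 0, 0, 0, 0.02, 0, 1, 0, 0, 0, 0, 0.02, 0, 1, 0, 0, 0, 0, 0.02, 0, 1]

```text
time: 13.6
tcp_pos: [0.575, 0.0128, 0.2333]
tcp_rot: [0.685, 0.685, 0.175, -0.176]
contact_force: [-0.4, -0.0, -2.2]
grip_width: 0.018
gripper_force: 107.8
```

Request:
play_rows:
  commands: [0, 0, 0, 0, 0.03, 0, 1, 0, 0, 0, 0, 0.03, 0, 1, 0, 0, 0, 0, 0.03, 0, 1, 0, 0, 0, 0, 0.03, 0, 1, 0, 0, 0, 0, 0.03, 0, 1, 0, 0, 0, 0, 0.03, 0, 1, 0, 0, 0, 0, 0.02, 0, 1, 0, 0, 0, 0, 0.01, 0, 1, 0, 0, 0, 0, 0, 0, 1, 0, 0, 0, 0, 0, 0, 1, 0, 0, 0, 0, 0, 0, 1, 0, 0, 0, 0, 0, 0, 1, 0, 0, 0, 0, 0, 0, 1]

```text
time: 14.9
tcp_pos: [0.575, 0.013, 0.2335]
tcp_rot: [0.663, 0.664, 0.246, -0.246]
contact_force: [-0.2, -0.3, -2.8]
grip_width: 0.0181
gripper_force: 107.8
```

```bash
python3 - <<'E'
import st
from h import *
im,W=cloud("top"); np.savez("t2",im=im,W=W)
a=im[100:260,220:380]
im2,W2=cloud("side"); np.savez("s2",im=im2,W=W2)
b=im2[100:260,200:360]
save("tilt",cv2.resize(np.hstack([a,b]),None,fx=2.5,fy=2.5,interpolation=cv2.INTER_CUBIC))
for n in("top","side"):
  for t in("pebble0","pan"):
    for b in viewer.trace(n,t): print(n,t,round(b["p"],2),np.round(b["rect"]),np.nanmedian((W if n=="top" else W2)[b["mask"]],0).round(3))
E
```

```text
14.9 q [ 0.687  0.659 -0.687  1.724 -0.37   0.988  0.32 ] p [0.575  0.013  0.2335] g 0.018089194769002684 107.77053594589233 F [-0.23 -0.26 -2.76]
[[-0.001, 1.0, -0.001], [0.759, 0.001, 0.652], [0.652, 0.0, -0.759]]
top pan 0.92 [264. 197.  66.  47.] [0.571 0.007 0.23 ]
side pan 0.73 [273. 153.  42.  30.] [ 0.577 -0.016  0.181]
```

View pics/tilt.png

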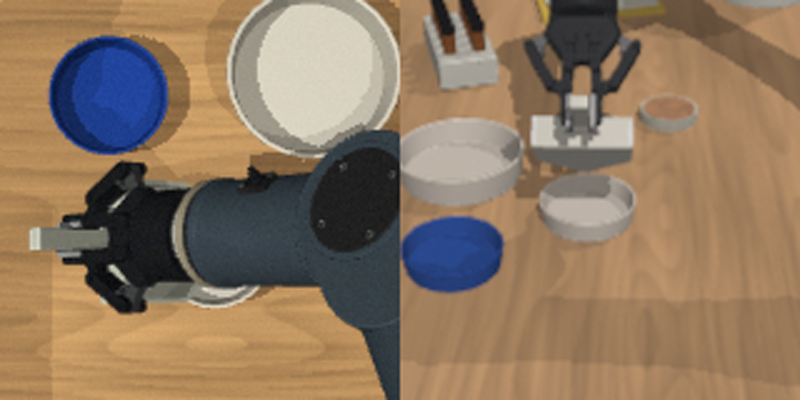

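The pan is tilted over the dish and no pebbles show on the bench (side crop: pan at (580,140), dish at (587,205)). The pebbles are hidden from these views, so I'll use the wrist camera.

```bash
python3 - <<'E'
from h import *
s=bot.observe(); im,W=cloud("wrist"); save("w2",im)
T=np.r_[s["tcp_pos"]]; R=Ro.from_quat(s["tcp_rot"]).as_matrix()
Rp=np.c_[-R[:,0],R[:,1],-R[:,2]]; o=T+R[:,2]*.006-Rp@[-.125,0,.028]
corner=o+Rp@[.078,0,.004]; print("corner (rigid)",corner.round(4))
L=(W-o)@Rp
for b in viewer.trace("wrist","pebble0"): print("peb",round(b["p"],2),np.round(b["rect"]),np.nanmedian(L[b["mask"]],0).round(4), np.linalg.norm(np.nanmedian(L[b["mask"]],0)-[.078,0,.012]).round(3))
Q=L.reshape(-1,3); m=np.isfinite(Q[:,0])&(abs(Q[:,1])<.07)&(Q[:,0]>-.2)&(Q[:,0]<.1)&(Q[:,2]>-.01)&(Q[:,2]<.06); Q=Q[m]
print(len(Q),Q.min(0),Q.max(0))
for a in np.arange(-.18,.1,.02):
    h=Q[(Q[:,0]>a)&(Q[:,0]<a+.02)]
    if len(h): print(round(a,2),len(h),np.percentile(h[:,2],[5,50,95]).round(4),np.percentile(h[:,1],[2,98]).round(4))
E
```

```text
corner (rigid) [ 0.5751 -0.1216  0.0782]
peb 0.26 [258. 273. 198. 217.] [-0.1365  0.0004  0.0351] 0.216
16546 [-0.17440594 -0.04496775 -0.00028057] [-0.07218783  0.0458301   0.05999801]
-0.18 2388 [0.0279 0.0352 0.0363] [-0.009   0.0098]
-0.16 2529 [0.0341 0.0353 0.0363] [-0.009  0.01 ]
-0.14 7741 [0.0224 0.0401 0.059 ] [-0.0336  0.0347]
-0.12 2146 [0.0341 0.0351 0.0503] [-0.0102  0.0113]
-0.1 1593 [0.0194 0.0346 0.0357] [-0.0133  0.0144]
-0.08 149 [0.0008 0.005  0.031 ] [-0.0443  0.0453]
```

View pics/w2.png

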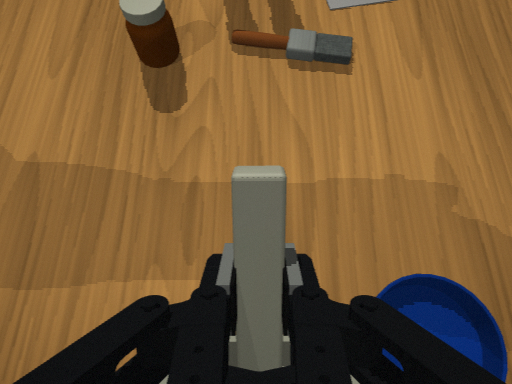

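The bar reads a constant z of 35 mm in the pan frame, so it hasn't drooped in the grip. I'll steepen to about 50° so any laggards run down, keeping the corner over the dish.

Request:
play_rows:
  commands: [0, 0, -4, 0, 0.02, 0, 1, 0, 0, -4, 0, 0.02, 0, 1, 0, 0, -4, 0, 0.02, 0, 1, 0, 0, -4, 0, 0.02, 0, 1, 0, 0, -4, 0, 0.02, 0, 1, 0, 0, -4, 0, 0.02, 0, 1, 0, 0, -4, 0, 0.02, 0, 1, 0, 0, -4, 0, 0.02, 0, 1, 0, 0, 0, 0, 0, 0, 1, 0, 0, 0, 0, 0, 0, 1, 0, 0, 0, 0, 0, 0, 1, 0, 0, 0, 0, 0, 0, 1, 0, 0, 0, 0, 0, 0, 1, 0, 0, 0, 0, 0, 0, 1]

```text
time: 16.7
tcp_pos: [0.5749, -0.0095, 0.2561]
tcp_rot: [0.641, 0.642, 0.298, -0.298]
contact_force: [0.1, 0.3, -2.2]
grip_width: 0.0179
gripper_force: 107.8
```

```bash
python3 - <<'E'
import st
from h import *
s=bot.observe(); T=np.r_[s["tcp_pos"]]; R=Ro.from_quat(s["tcp_rot"]).as_matrix()
Rp=np.c_[-R[:,0],R[:,1],-R[:,2]]; o=T+R[:,2]*.006-Rp@[-.125,0,.028]
print("corner",(o+Rp@[.078,0,.004]).round(4),"tilt",np.degrees(np.arccos(Rp[2,2])),s["wrist_torque"])
a,W=cloud("top"); b,W2=cloud("side"); c=viewer.camera_params("top"); print(-np.array(c["R"]).T@c["t"]); c=viewer.camera_params("side"); print(-np.array(c["R"]).T@c["t"])
for n in("top","side"):
    for t in viewer.boxes_of(n,"pebble0"): print(n,round(t["p"],2),np.round(t["rect"]))
save("t3",cv2.resize(np.hstack([a[110:250,230:370],b[110:250,210:350]]),None,fx=2.8,fy=2.8,interpolation=cv2.INTER_CUBIC))
E
```

```text
16.7 q [ 0.796  0.723 -0.743  1.674 -0.444  1.094  0.403] p [ 0.5749 -0.0095  0.2561] g 0.017862492633876258 107.81722784042358 F [ 0.11  0.31 -2.24]
[[-0.001, 1.0, -0.001], [0.645, 0.001, 0.764], [0.764, 0.0, -0.645]]
corner [ 0.5751 -0.1175  0.0816] tilt 49.836092552862894 [-1.03825779  0.02433367 -0.01198254]
[ 0.53833009 -0.01334624  1.25210748]
[0.53149007 0.95659547 0.71523829]
```

View pics/t3.png

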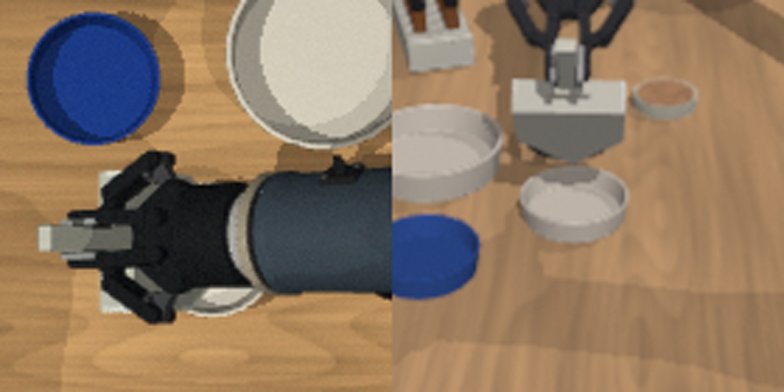

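The dish at (573,205) in the side half is empty and nothing is spilt. The pan is clear of it, tilted 50°, with the corner about 6 mm from the dish centre and 82 mm above the bench. Handing in.

```bash
python3 -c "
from rig import workorder
print(workorder.hand_in())"
```

```text
the job is handed in; nothing more can be done
None
```

I handed in the job with the pan held steady by its handle, tilted about 50°, its point 82 mm above the bench and about 6 mm from the small white dish's centre; no spilt pebbles showed, but the gripper hid the inside of the pan, so I couldn't see all five in the corner.

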